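# Next tall carton out of the flow rack

### The arm

A 6-joint arm with a two-finger parallel gripper is mounted at the origin on the work surface. World frame = base frame: x ahead of the robot, y to its left, z up, the work surface at z = 0. Lengths are in mm, angles in rad, forces in N, time in s.
With the tool pointing down it reaches from about 350 to 875 mm from the base axis. Payload 4.2 kg.
Tool frame: the origin (TCP) lies midway between the tips of the shut fingers; the grasp point (between the pads) lies 19 mm behind it (arm.grasp_offset is the distance from the TCP to the grasp point, in mm); z points along the fingers, y is the direction in which the jaws open and shut (so a half turn about z gives the same grasp; the last joint's range is limited). The gripper opens to 85 mm and grips with 20 to 120 N. Pads are 22 mm wide; open, the fingers measure 114 mm over their backs; the gripper's body (76 mm by 85 mm) begins 54 mm behind the grasp point. The pads swing forward as they close: fully open they stand 13 mm farther back than shut.
Start: joints at [-1.038, 0.385, 0.008, 0, -1.194, -0.259], TCP at [169.011, -601.693, 231.312] pointing down, gripper open.
Joint ranges: [-3.14, 3.14], [-1.21, 2.06], [-1.07, 1.41], [-3.16, 2.05], [-2.99, -0.16], [-3.1, 3.1]. Speed limits (rad/s): [2.79, 2.79, 3.14, 3.14, 3.14, 3.14].

### API

Orientations are given as a unit quaternion [x, y, z, w].
In Python, from bench import arm gives the robot as it stands.
- The arm moves only by the tool move_arm, never from a script. Its argument "moves" is a list of rows, each an object with "gripper": the gripper's target within -1 to 1 (fully open at 1, half-way at 0, shut at -1); "xyz": the shift along the tool's x, y, z in cm, a list of three; "angular": the turn, a rotation vector about the tool's x, y, z in rad, a list of three. In form: [{"gripper": gripper, "xyz": [dx, dy, dz], "angular": [wx, wy, wz]}, ...]. A call has 1 to 10 rows; each row is the pose to reach, as a shift and turn from the pose commanded when the call began, along the tool's axes at that moment; what a row does not reach only later rows make up. A row lasts 1/8 s, in which the tool goes at most 62.5 mm and 10.7 degrees, less where a joint would pass 70% of its speed; a pose out of reach is approached as far as the arm can. A call with a gripper value outside its range is refused whole. The fingers move at their own pace and stop on an object; the grip force is fixed at half the most. Time passes only in rows, so rows that repeat a pose let the fingers close. It gives the time, the measured TCP pose, the force and the opening at its end, in the units of the state.
- arm.read_state(): the state, without advancing time (a new reading comes with each control period).
- arm.get_image(name): name is "scene" or "top" or "wrist"; returns (picture, depth): 400x640x3 uint8, blue, green, red; 400x640 float32, mm along the optical axis (not along the pixel's ray), 0 where there is no reading.
- arm.get_calibration(name): a dict with "camera_matrix" (3x3 intrinsics, pixels), "R" (3x3) and "t" (3): a world point X has camera coordinates R X + t. Camera axes: x right, y down, z forward; pixel columns grow to the right and rows downward; lengths in mm; the calibration is good to about 2 mm. A picture is of the moment at which its call begins: read the wrist's pose just before it. get_calibration takes no time and is no camera call; for the wrist camera it gives the pose at the moment of the call.
- arm.job_done(): hands the job in, once; it reports no verdict.
The state is a dict: "clock": time; "joints": joint angles; "joint_vel": joint speeds; "joint_efforts": joint torques, N m; "position": TCP position; "ee_rot": TCP orientation; "contact_force": force on the tool from outside, world axes, zero at the start; "wrist_torque": the same for the moment, N m; "gripper_width": finger opening in mm.
Only numpy, scipy, OpenCV 4.12 (cv2) and the standard library are available. Lean on these libraries where they do the work, as an engineer would, in place of code of your own. Each camera call takes 0.05 s, during which the arm holds its last target. There are 200 camera calls.

### The job

The tall carton at the front of one lane of the sloped flow rack is needed next. First lift the jar off the side shelf of that lane and stand it upright in the white drip tray between the vials; then slide that lane's gate open, push the tall carton sideways out of its lane on to the side shelf, square and clear of the gate and without lifting it, so that the low cartons behind it roll down to the front stop, and slide the gate fully shut again. Leave the other lane, the other jar and the vials as they are.

Things in the scene. Friction and masses are not known exactly. Their poses are not given: they have to be found in the camera images.
- deck: fixed sloped deck of the flow rack. Origin mid-rack on the plane of the roller tops; x up the slope, y to the left lane, z square to the plane (7 degrees off vertical). Lane centre lines y = +60 and -60 mm, each 68 mm wide on free rollers, kerbs 12 mm high. Free aisle y -20 to 20 between lanes, 56 mm between their cartons. Cartons roll to -x. Gates apart, all of the rack is below 20 mm above the plane
- front_stop (a point): middle (deck y = 0) of the inner face of the steel front stop, on the roller plane (deck x = -137 mm); the stop runs along deck y across both lanes and shelves and rises 20 mm above the plane. The front place of a lane is centred 35 mm behind it and is open on its outer side but for the gate
- shelf_left (a point): centre of the top of the left side shelf (deck x -94, y +161 mm): smooth steel sloping with the deck, 1 mm below the roller plane, 86 mm along deck x, 109 mm along y (|y| 106 to 215), level with the front place; outer lip 12 mm high at |y| 215, front stop at its front, open at its rear
- shelf_right (a point): centre of the top of the right side shelf (deck x -94, y -161 mm): smooth steel sloping with the deck, 1 mm below the roller plane, 86 mm along deck x, 109 mm along y (|y| 106 to 215), level with the front place; outer lip 12 mm high at |y| 215, front stop at its front, open at its rear
- gate_left (a joint): the left gate, an upright steel plate 74 mm long and 4 mm thick at |y| = 101 mm of the deck frame, top 25 mm above the plane: 0 = shut (across the outer side of the front place), 0.085 m = fully open, slid along the deck's +x (up the slope) beside the second carton. Needs about 2 N and stays where it is left
- gate_left_tab (a point): centre of the upright push tab of the left gate: a steel block 8 mm (deck x) by 22 mm (deck y) by 28 mm (deck z), 104 mm above the plane (spans 90 to 118 mm), over the rear end of the gate plate and 32 mm behind that plate's middle; a thin stem 10 mm by 4 mm carries it. Moves with the gate
- gate_right (a joint): the right gate, an upright steel plate 74 mm long and 4 mm thick at |y| = 101 mm of the deck frame, top 25 mm above the plane: 0 = shut (across the outer side of the front place), 0.085 m = fully open, slid along the deck's +x (up the slope) beside the second carton. Needs about 2 N and stays where it is left
- gate_right_tab (a point): centre of the upright push tab of the right gate: a steel block 8 mm (deck x) by 22 mm (deck y) by 28 mm (deck z), 104 mm above the plane (spans 90 to 118 mm), over the rear end of the gate plate and 32 mm behind that plate's middle; a thin stem 10 mm by 4 mm carries it. Moves with the gate
- tall: the tall carton, origin at the centre of its underside, brown cardboard with a pale tape band, 70 mm along the lane (its x), 64 mm across (its y), 75 mm high, 0.25 to 0.5 kg; at the start in the front place of either the left or the right lane
- low_front: a low carton, origin at the centre of its underside, same cardboard, 70 by 64 by 50 mm high, in the front place of the lane that does not hold the tall one
- left_second: origin at the underside centre of the low carton (70 by 64 by 50 mm high) second in the left lane, touching the front one
- left_third: origin at the underside centre of the low carton (70 by 64 by 50 mm high) third and last in the left lane
- right_second: origin at the underside centre of the low carton (70 by 64 by 50 mm high) second in the right lane, touching the front one
- right_third: origin at the underside centre of the low carton (70 by 64 by 50 mm high) third and last in the right lane
- jar_a_center (a point): centre of an amber glass jar with black cap: round, 54 mm across (cap 50 mm wide, 18 mm high), 85 mm high, 0.11 to 0.23 kg; at the start on one of the two side shelves, leaning with the deck's slope
- jar_b_center (a point): centre of a white plastic jar with white cap: round, 54 mm across (cap 50 mm wide, 18 mm high), 76 mm high, 0.11 to 0.23 kg; at the start on the other side shelf, leaning with the deck's slope
- tray: the fixed white open drip tray, 260 mm (its x) by 150 mm (its y), rim 22 mm high, walls 5 mm, inner floor 5 mm above its origin; to the left or right of the rack. The middle of the tray is free; a vial stands towards either end
- vial_a: small glass vial with blue cap, 28 mm across, 59 mm high, standing in the tray's negative-x end; origin at the centre of its underside. Bystander
- vial_b: small glass vial with blue cap, 28 mm across, 59 mm high, standing in the tray's positive-x end; origin at the centre of its underside. Bystander
- tube_rack: fixed rack of tubes on the side opposite the tray, 220 mm (its x) by 90 mm, 90 mm high; origin at the centre of its underside. Bystander
Not all that is in view belongs to the job. What is meant by the part that bears jar_a_center is not turquoise, and is the larger of those in its own colour.

How it is judged:
By the outcome, as a careful person would: the job done as asked, in the order asked, and still so for the second after the job is handed in, with the robot touching nothing.
It also fails if it takes over 72 s, if anything falls off the work surface, if the arm or the gripper's body presses on something with over 40 N, if the wrist force passes 120 N, or if a joint passes its speed limit or range.

## Working session

There is one attempt and no reset: what is moved stays moved. The work goes in short steps, Python scripts to look and compute and a tool call to move; the robot and the scene stay as the last step left them, time stands still between calls to the robot, and variables do not carry over. Pictures are saved under pics/ and viewed, about 8 in all and at most 12, crops included, and the job is handed in when it is done.

Besides the shell and the picture viewer there is one more tool, called after "Request:" by a JSON object that holds its "op" and its "data", one argument or row to a line. move_arm: Moves the arm, as the interface text tells. Its arguments: {"type":"object","properties":{"moves":{"type":"array","items":{"type":"object","properties":{"gripper":{"type":"number"},"xyz":{"type":"array","items":{"type":"number"}},"angular":{"type":"array","items":{"type":"number"}}}}}},"required":["moves"]}

```bash
ls; mkdir -p pics; python3 - <<'E'
from bench import arm
import numpy as np,cv2
for n in ("scene","top"):
    p,d=arm.get_image(n); c=arm.get_calibration(n)
    np.savez(f"{n}0.npz",p=p,d=d,K=c["camera_matrix"],R=c["R"],t=c["t"])
    cv2.imwrite(f"pics/{n}0.png",p)
    R=np.array(c["R"]);print(n,(-R.T@np.array(c["t"])).round(),R[2].round(2),(d>0).mean())
s=arm.read_state();print(s,arm.grasp_offset)
E
```

```text
pics
scene [ 894. -398.  833.] [-0.46  0.43 -0.78] 0.996
top [ 238.    5. 1692.] [ 0.15 -0.   -0.99] 0.996109375
{'clock': 0.1, 'joints': array([-1.03842987e+00,  3.85481656e-01,  6.76017987e-03, -4.48152597e-04,
       -1.19402866e+00, -2.58620842e-01]), 'joint_vel': array([ 0.0015841 , -0.00054725,  0.00449568,  0.00047042, -0.00036915,
       -0.00119356]), 'joint_efforts': array([-7.24711244e-04, -3.93318450e+01,  1.88930100e+01,  4.19796646e+00,
       -2.55496976e-03,  5.01136668e-06]), 'position': array([ 168.84812447, -601.20700909,  230.326928  ]), 'ee_rot': array([-1.36363901e-01,  9.90658311e-01,  9.81735426e-04, -1.84164763e-04]), 'contact_force': array([ 0.21427261, -0.01527992,  0.34457341]), 'wrist_torque': array([ 0.03254523, -0.05778669,  0.00068634]), 'gripper_width': 85.35419347026576} 18.700000000000003
```

View pics/scene0.png

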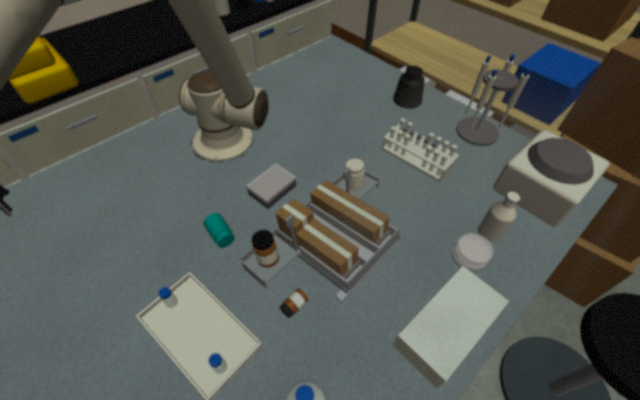

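View pics/top0.png

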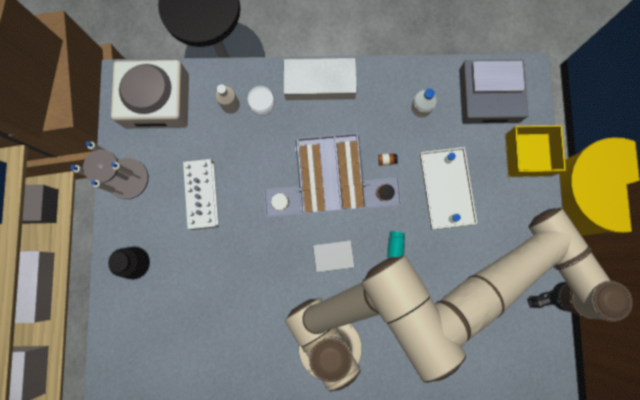

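Scene: amber jar at (264,246), on the shelf of the lane whose front carton is taller (293,215). Other candidates are the turquoise cylinder (219,230) and a small amber bottle lying at (294,302). The amber jar on the shelf fits: it is not turquoise and is the larger amber one. Top view: that lane is the right one, jar (386,192), tray (448,187), white jar (280,202). I'll confirm in an enlarged crop and measure.

```bash
cat > h.py <<'E'
import numpy as np,cv2
from bench import arm
def grab(n,f):
    c=arm.get_calibration(n);p,d=arm.get_image(n)
    np.savez(f+".npz",p=p,d=d,K=c["camera_matrix"],R=c["R"],t=c["t"]);return load(f)
def load(f):
    z=np.load(f+".npz");p,d,K,R,t=[z[k] for k in "pdKRt"]
    v,u=np.mgrid[:400,:640]
    X=np.stack([(u-K[0,2])/K[0,0]*d,(v-K[1,2])/K[1,1]*d,d],-1)
    W=(X-t.ravel())@R; W[d==0]=np.nan
    return p,d,W,K,R,t.ravel()
E
python3 - <<'E'
from h import *
p,d,W,K,R,t=load("scene0")
cv2.imwrite("pics/crop0.png",cv2.resize(p[140:330,180:420],None,fx=3.3,fy=3.1,interpolation=cv2.INTER_CUBIC))
for n in("scene0","top0"):
    p,d,W,K,R,t=load(n)
    print(n,"f",K[0,0])
    M=(W[...,0]>200)&(W[...,0]<900)&(abs(W[...,1])<450)&(W[...,2]>-5)&(W[...,2]<300)
    hsv=cv2.cvtColor(p,cv2.COLOR_BGR2HSV)
    br=M&(hsv[...,0]>8)&(hsv[...,0]<20)&(hsv[...,1]>110)
    k,l,s,c=cv2.connectedComponentsWithStats(br.astype(np.uint8))
    for i in range(1,k):
        if s[i,4]>30: q=W[l==i];print("brown",s[i],np.percentile(q,[2,50,98],0).round().tolist())
    bl=M&(hsv[...,0]>105)&(hsv[...,0]<125)&(hsv[...,1]>150)
    k,l,s,c=cv2.connectedComponentsWithStats(bl.astype(np.uint8))
    for i in range(1,k):
        if s[i,4]>10: q=W[l==i];print("blue",c[i].round(),np.nanmedian(q,0).round(1))
    tl=M&(W[...,2]>50)
    k,l,s,c=cv2.connectedComponentsWithStats(tl.astype(np.uint8))
    for i in range(1,k):
        if s[i,4]>10:
            q=W[l==i];print("tall",s[i],np.percentile(q,[2,50,98],0).round().tolist())
# top view height profile along rows
p,d,W,K,R,t=load("top0")
for c in (311,349,330,386,280): print(c,[tuple(W[r,c].round().astype(int)) for r in range(134,218,6)])
print([tuple(W[192,c].round().astype(int)) for c in range(352,408,3)])
E
```

```text
scene0 f 362.87990973684356
brown [323 182  65  40 301] [[435.0, 54.0, 96.0], [525.0, 66.0, 107.0], [631.0, 77.0, 120.0]]
brown [311 189  68  52 715] [[439.0, 8.0, 70.0], [521.0, 22.0, 104.0], [640.0, 39.0, 120.0]]
brown [289 200  69  63 528] [[442.0, -66.0, 88.0], [543.0, -53.0, 115.0], [647.0, -41.0, 128.0]]
brown [277 209  13  27 169] [[442.0, -112.0, 67.0], [457.0, -110.0, 111.0], [481.0, -92.0, 124.0]]
brown [294 218  53  56 755] [[498.0, -107.0, 78.0], [569.0, -95.0, 110.0], [649.0, -79.0, 127.0]]
brown [253 240  22  16 154] [[482.0, -210.0, 102.0], [504.0, -194.0, 115.0], [510.0, -168.0, 126.0]]
brown [297 290  10  11  37] [[596.0, -182.0, 26.0], [613.0, -179.0, 36.0], [624.0, -176.0, 42.0]]
brown [284 299  14  14  94] [[597.0, -223.0, 23.0], [614.0, -216.0, 36.0], [627.0, -209.0, 41.0]]
blue [164. 292.] [ 408.7 -413.    63.8]
blue [215. 360.] [ 608.2 -408.    63.8]
blue [304. 393.] [ 787.3 -324.7  149.8]
tall [ 384  118   73   54 1601] [[397.0, 365.0, 51.0], [508.0, 402.0, 59.0], [602.0, 448.0, 91.0]]
tall [ 240  158  160  136 9724] [[437.0, -217.0, 51.0], [532.0, -51.0, 99.0
[... 5662 characters left out ...]
4(488), np.int64(-117), np.int64(78)), (np.int64(492), np.int64(-129), np.int64(51)), (np.int64(492), np.int64(-138), np.int64(53)), (np.int64(492), np.int64(-148), np.int64(50)), (np.int64(485), np.int64(-154), np.int64(94)), (np.int64(479), np.int64(-159), np.int64(133)), (np.int64(479), np.int64(-168), np.int64(131)), (np.int64(479), np.int64(-178), np.int64(131)), (np.int64(478), np.int64(-187), np.int64(133)), (np.int64(478), np.int64(-196), np.int64(135)), (np.int64(477), np.int64(-204), np.int64(140)), (np.int64(491), np.int64(-226), np.int64(47)), (np.int64(488), np.int64(-234), np.int64(64)), (np.int64(497), np.int64(-253), np.int64(3)), (np.int64(498), np.int64(-263), np.int64(0))]
```

View pics/crop0.png

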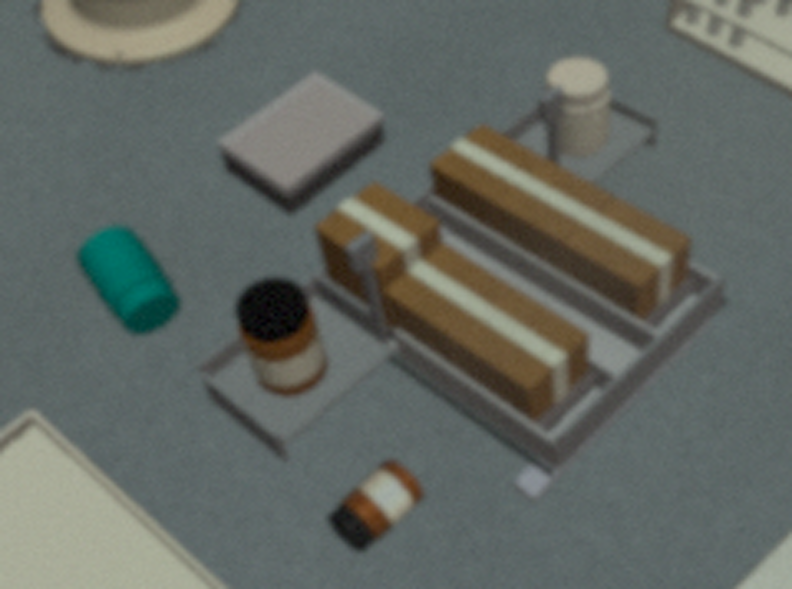

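The crop confirms it: the amber jar with black cap (275,335) stands upright on the tall carton's shelf, the small amber bottle lies loose at (377,505), and turquoise is ruled out. So this is the right lane. Next I'll fit the deck frame.

```bash
cat >> h.py <<'E'
from scipy.spatial.transform import Rotation as Ro
def deckR(yaw): return (Ro.from_euler("z",yaw)*Ro.from_euler("y",-np.radians(7))).as_matrix()
def go(pos,R):
    """print shift (cm) and turn in tool axes from the measured pose to TCP pos / matrix R"""
    s=arm.read_state();C=Ro.from_quat(s["ee_rot"])
    print("xyz",(C.inv().apply(np.array(pos)-s["position"])/10).round(2).tolist(),"ang",(C.inv()*Ro.from_matrix(R)).as_rotvec().round(3).tolist())
def rect(q): # q in deck-aligned coords, in-plane minAreaRect, trimmed
    return cv2.minAreaRect(q[:,:2].astype(np.float32))
E
python3 - <<'E'
from h import *
for n in("scene0","top0"):
    p,d,W,K,R,t=load(n)
    hsv=cv2.cvtColor(p,cv2.COLOR_BGR2HSV)
    B=deckR(0); D=W@B
    out=[]
    for y0,y1 in((5,95),(-115,-25)):
        M=(W[...,0]>425)&(W[...,0]<665)&(W[...,1]>y0)&(W[...,1]<y1)&(W[...,2]>85-25*(n=="x"))
        q=D[M]; med=np.median(q[:,2])
        k,l,s,c=cv2.connectedComponentsWithStats(M.astype(np.uint8));i=1+s[1:,4].argmax()
        q=D[l==i];print(n,rect(q),"x",np.percentile(q[:,0],[1,99]).round(1),"z",np.percentile(q[:,2],[10,50,90]).round(1))
        for a,b in((440,500),(500,570),(570,620)):
            m=(l==i)&(W[...,0]>a)&(W[...,0]<b)&(D[...,2]>np.median(q[:,2])-8);g=D[m];print("   ",a,np.percentile(g[:,1],[1,50,99]).round(1),"z",np.median(g[:,2]).round(1))
    for nm,(x,y) in dict(a=(478,-182),b=(460,147)).items():
        M=(abs(W[...,0]-x)<45)&(abs(W[...,1]-y)<45)&(W[...,2]>105)
        g=D[M];h=np.median(g[:,2]);g=g[abs(g[:,2]-h)<8];r=rect(g);print("jar",nm,r,"h",h,"world",(B@np.array([*r[0],h])).round(1))
    # tray white rim
    M=(W[...,0]>330)&(W[...,0]<680)&(W[...,1]<-300)&(W[...,1]>-520)&(hsv[...,1]<60)&(hsv[...,2]>150)&(W[...,2]<40)
    k,l,s,c=cv2.connectedComponentsWithStats(M.astype(np.uint8));i=1+s[1:,4].argmax();g=W[l==i];print("tray",rect(g),np.percentile(g[:,2],[5,50,95]).round(1))
c=arm.get_calibration("wrist");s=arm.read_state();C=Ro.from_quat(s["ee_rot"])
R=np.array(c["R"]);o=-R.T@np.array(c["t"]).ravel()
print("cam in tool",C.inv().apply(o-s["position"]).round(1),(R@C.as_matrix()).round(2),c["camera_matrix"][0][0])
E
```

```text
scene0 ((539.3031005859375, 55.00552749633789), (214.58242797851562, 83.43148803710938), 3.9912052154541016) x [439.5 646.8] z [27.1 41.5 43.7]
    440 [ 8.6 48.4 92.5] z 42.3
    500 [13.2 43.4 79.2] z 41.8
    570 [18.2 47.7 83. ] z 41.7
scene0 ((549.3194580078125, -76.49152374267578), (213.6236572265625, 72.06437683105469), 4.584231853485107) x [447.8 655.7] z [27.9 41.2 66.2]
    440 [-112.5  -79.7  -46.8] z 65.7
    500 [-113.4  -77.8  -42.3] z 41.3
    570 [-101.8  -71.9  -37. ] z 40.8
jar a ((493.9300842285156, -184.66146850585938), (48.027122497558594, 48.33083724975586), 20.83285140991211) h 72.75066322209962 world [ 481.4 -184.7  132.4]
jar b ((467.8453369140625, 148.47637939453125), (46.20820999145508, 51.761451721191406), 42.77046203613281) h 66.68811675350153 world [456.2 148.5 123.2]
tray ((510.8590087890625, -403.8613586425781), (255.0997314453125, 143.43942260742188), 6.057046890258789) [2.6 5.  7.7]
top0 ((542.1917724609375, 55.36471939086914), (210.92259216308594, 81.66569519042969), 2.359097957611084) x [439.5 644.6] z [38.  42.7 47.8]
    440 [13.7 45.7 91.3] z 42
[... 180 characters left out ...]
9.1 652.5] z [37.5 44.  68.5]
    440 [-109.3  -75.9  -42.7] z 66.7
    500 [-110.7  -72.   -40.1] z 42.2
    570 [-98.3 -66.6 -35.5] z 41.7
jar a ((492.6272888183594, -182.00889587402344), (47.37660598754883, 46.42366409301758), 88.96546936035156) h 73.30771857484301 world [ 480.  -182.   132.8]
jar b ((470.6336669921875, 151.4989776611328), (47.01675033569336, 46.40778732299805), 88.72544860839844) h 67.71582794352531 world [458.9 151.5 124.6]
tray ((512.3993530273438, -404.98345947265625), (273.1160888671875, 162.82623291015625), 5.676026344299316) [-1.2  6.  22.4]
cam in tool [ 7.46e+01 -1.00e-01 -1.43e+02] [[ 0.    1.    0.  ]
 [-0.96  0.   -0.3 ]
 [-0.3  -0.    0.96]] 305.5635066463263
```

```bash
cat >> h.py <<'E'
def tool(B,ydir): # tool matrix: z = -deck normal, tool y = ydir (deck coords)
    y=np.array(ydir,float);z=np.array([0,0,-1.]);return B@np.stack([np.cross(y,z),y,z],1)
E
python3 -c "
from h import *
B=deckR(np.radians(3.7)); V=Ro.from_euler('z',np.radians(3.7)).as_matrix()
go([500,-150,300],tool(V,[-1,0,0]))"
```

```text
xyz [-44.07, 34.51, -6.9] ang [0.002, 0.001, -1.362]
```

Request:
{"op": "move_arm", "data": {
  "moves": [
    {"gripper": 1,"xyz": [-44.1,34.5,-7],"angular": [0,0,-1.362]},
    {"gripper": 1,"xyz": [-44.1,34.5,-7],"angular": [0,0,-1.362]},
    {"gripper": 1,"xyz": [-44.1,34.5,-7],"angular": [0,0,-1.362]},
    {"gripper": 1,"xyz": [-44.1,34.5,-7],"angular": [0,0,-1.362]},
    {"gripper": 1,"xyz": [-44.1,34.5,-7],"angular": [0,0,-1.362]},
    {"gripper": 1,"xyz": [-44.1,34.5,-7],"angular": [0,0,-1.362]},
    {"gripper": 1,"xyz": [-44.1,34.5,-7],"angular": [0,0,-1.362]},
    {"gripper": 1,"xyz": [-44.1,34.5,-7],"angular": [0,0,-1.362]},
    {"gripper": 1,"xyz": [-44.1,34.5,-7],"angular": [0,0,-1.362]},
    {"gripper": 1,"xyz": [-44.1,34.5,-7],"angular": [0,0,-1.362]}
  ]
}}

```text
clock: 1.35
position: [502.2, -147.3, 301.0]
ee_rot: [0.732, -0.682, -0.0, -0.0]
contact_force: [0.2, -0.1, -0.4]
gripper_width: 85.3
```

Request:
{"op": "move_arm", "data": {
  "moves": [
    {"gripper": 1,"xyz": [0,0,0],"angular": [0,0,0]},
    {"gripper": 1,"xyz": [0,0,0],"angular": [0,0,0]}
  ]
}}

```text
clock: 1.6
position: [499.4, -151.2, 301.0]
ee_rot: [0.729, -0.684, -0.0, 0.0]
contact_force: [0.9, -0.6, 0.5]
gripper_width: 85.2
```

```bash
python3 - <<'E'
from h import *
p,d,W,K,R,t=grab("wrist","w1");s=arm.read_state();print(s["clock"],s["position"].round(1),s["joints"].round(2),s["contact_force"].round(1))
cv2.imwrite("pics/w1.png",p)
E
```

```text
1.65 [ 499.4 -151.4  301.2] [ 0.02  0.16 -0.12 -0.   -1.29  0.05] [ 0.3  0.5 -0.1]
```

View pics/w1.png

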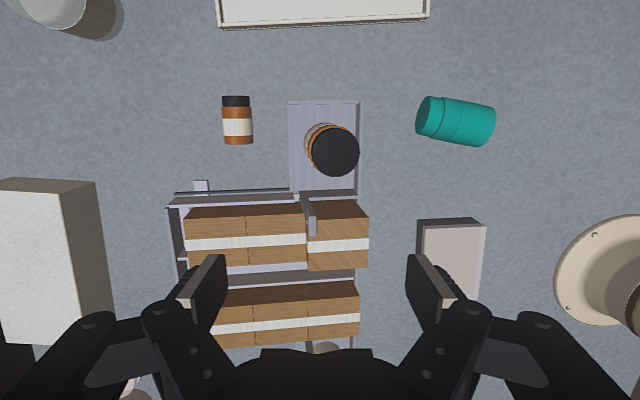

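Wrist view: jar cap at (333,152), tall carton at (337,232), gate tab at (311,215), front stop along column ≈358, and tray edge at the top. I'll refine the deck frame from this view.

```bash
python3 - <<'E'
from h import *
p,d,W,K,R,t=load("w1")
hsv=cv2.cvtColor(p,cv2.COLOR_BGR2HSV)
B=deckR(np.radians(3.7));D=W@B
v,u=np.mgrid[:400,:640]
def pl(m):
    q=W[m];q=q[np.isfinite(q[:,0])];c=q.mean(0);n=np.linalg.svd(q-c)[2][2];n*=np.sign(n[2]);return c.round(1),n.round(4)
box=lambda a,b,c,e:(u>=a)&(u<=b)&(v>=c)&(v<=e)
for nm,b in dict(tall=(313,362,207,265),low=(192,300,212,255),left=(230,352,298,330)).items():
    c,n=pl(box(*b));print(nm,c,n,"tilt",np.degrees(np.arccos(n[2])).round(2),"az",np.degrees(np.arctan2(-n[1],-n[0])).round(2),"deck h",np.nanmedian(D[box(*b)][:,2]).round(1))
# tops by height bands: extents
for nm,b,h in(("tall",(295,380,190,280),66),("low",(175,320,195,275),42)):
    m=box(*b)&(abs(D[...,2]-h)<5)&(D[...,1]<-50)
    k,l,s,c=cv2.connectedComponentsWithStats(m.astype(np.uint8));m=l==1+s[1:,4].argmax()
    q=D[m];print(nm,rect(q),np.percentile(q[:,:2],[.5,99.5],0).round(1).tolist(),np.median(q[:,2]).round(1))
m=box(295,365,115,185)&(hsv[...,2]<60)&(D[...,2]>62)
q=D[m];c=rect(q);print("cap",c,np.median(q[:,2]),pl(m))
m=box(285,325,180,240)&(D[...,2]>76)&(D[...,2]<120)&(hsv[...,1]<70);q=D[m];print("tab",m.sum(),np.percentile(q,[1,50,99],0).round(1).tolist())
for r in(110,185): print([tuple(D[r,c].round(1).tolist()) for c in range(350,366,2)])
for b in((292,300,110,180),(320,352,183,187)): print("shelf",pl(box(*b)),np.nanmedian(D[box(*b)][:,2]))
print("cap in world",(B@np.array([*c[0],np.median(D[box(320,345,140,165)][:,2])])).round(1))
E
```

```text
tall [471.1 -86.3 121.8] [-0.4968 -0.2318  0.8363] tilt 33.25 az 25.01 deck h 66.8
low [577.1 -78.8 113.2] [-0.0754  0.7433  0.6647] tilt 48.34 az -84.21 deck h 42.1
left [520.3  35.  105.8] [-0.1069 -0.0866  0.9905] tilt 7.9 az 39.01 deck h 42.2
tall ((474.99749755859375, -106.89274597167969), (71.0670394897461, 64.57743072509766), 0.5512813329696655) [[440.7, -139.0], [510.1, -75.4]] 67.0
low ((580.4498291015625, -105.95372772216797), (140.8310089111328, 64.56463623046875), 0.38138332962989807) [[510.6, -138.0], [649.4, -74.7]] 42.2
cap ((482.07904052734375, -213.5622100830078), (47.769676208496094, 47.812744140625), 45.077964782714844) 75.80658953917097 (array([ 482.8, -183.5,  133.8]), array([-0.0875, -0.0305,  0.9957]))
tab 270 [[506.3, -159.1, 80.8], [510.7, -150.8, 109.0], [514.6, -138.0, 111.1]]
[(449.1, -253.9, -9.3), (446.6, -253.9, -8.8), (444.2, -253.9, -8.5), (441.2, -253.9, -10.2), (441.4, -254.0, 0.5), (441.8, -254.2, 11.6), (439.4, -254.2, 11.8), (419.3, -253.5, -52.0)]
[(446.3, -157.6, -7.7), (443.4, -157.5, -8.0), (440.6, -157.3, -8.4), (440.5, -159.8, 1.8), (440.3, -162.1, 11.0), (437.9, -162.3, 11.8), (417.6, -146.0, -50.7), (414.9, -146.2, -49.5)]
shelf (array([ 527.2, -177.5,   54.1]), array([-0.1027, -0.0088,  0.9947])) -9.03307640369946
shelf (array([ 472. , -127.7,   47.7]), array([-0.1241,  0.0552,  0.9907])) -9.066865522444388
cap in world [nan nan nan]
```

```bash
cat >> h.py <<'E'
B=deckR(np.radians(4.15)); O=deckR(np.radians(3.7))@np.array([475,-106.9,-8.2])-B@np.array([-102,-60,0])
P=lambda x,y,z:O+B@np.array([x,y,z],float)
dk=lambda w:(np.asarray(w)-O)@B
V=Ro.from_euler('z',np.radians(4.15)).as_matrix()
E
python3 - <<'E'
from h import *
j=dk(deckR(np.radians(3.7))@np.array([482.1,-213.6,75.8]));print("O",O.round(1),"jar deck",j.round(1),"tab",dk(deckR(np.radians(3.7))@np.array([510.5,-148.5,98])).round(1))
print("tall third",dk(deckR(np.radians(3.7))@np.array([580.45,-105.95,42])).round(1))
go(P(j[0],j[1],140),tool(B,[-1,0,0]))
E
```

```text
O [575.   -9.   62.2] jar deck [ -95.7 -166.7   84.1] tab [ -66.8 -101.8  106.2]
tall third [  3.5 -59.8  50.2]
xyz [3.04, 2.61, 11.17] ang [0.123, -0.001, -0.009]
```

Request:
{"op": "move_arm", "data": {
  "moves": [
    {"gripper": 1,"xyz": [3.0,2.6,11.2],"angular": [0.123,0,-0.009]},
    {"gripper": 1,"xyz": [3.0,2.6,11.2],"angular": [0.123,0,-0.009]},
    {"gripper": 1,"xyz": [3.0,2.6,11.2],"angular": [0.123,0,-0.009]},
    {"gripper": 1,"xyz": [3.0,2.6,11.2],"angular": [0.123,0,-0.009]},
    {"gripper": 1,"xyz": [3.0,2.6,11.2],"angular": [0.123,0,-0.009]}
  ]
}}

```text
clock: 2.28
position: [478.5, -182.1, 191.8]
ee_rot: [0.731, -0.679, 0.044, -0.046]
contact_force: [-0.5, -0.4, -0.1]
gripper_width: 85.5
```

```bash
python3 -c "
from h import *
print(dk(arm.read_state()['position']).round(1))
go(P(-95.7,-166.7,26),tool(B,[-1,0,0]))"
```

```text
[ -92.2 -165.6  141.9]
xyz [0.09, 0.42, 11.59] ang [-0.006, -0.001, 0.002]
```

Request:
{"op": "move_arm", "data": {
  "moves": [
    {"gripper": 1,"xyz": [0.1,0.3,2.0],"angular": [0,0,0]},
    {"gripper": 1,"xyz": [0.1,0.3,5.0],"angular": [0,0,0]},
    {"gripper": 1,"xyz": [0.1,0.3,8.0],"angular": [0,0,0]},
    {"gripper": 1,"xyz": [0.1,0.3,11.5],"angular": [0,0,0]},
    {"gripper": 1,"xyz": [0.1,0.3,11.5],"angular": [0,0,0]},
    {"gripper": 1,"xyz": [0.1,0.3,11.5],"angular": [0,0,0]}
  ]
}}

```text
clock: 3.02
position: [489.2, -182.2, 76.6]
ee_rot: [0.732, -0.679, 0.043, -0.046]
contact_force: [0.8, -0.7, 0.1]
gripper_width: 85.3
```

```bash
python3 -c "
from h import *
s=arm.read_state();print(dk(s['position']).round(1),s['contact_force'].round(1))
go(P(-95.7,-166.7,26),tool(B,[-1,0,0]))"
```

```text
[ -95.6 -166.5   26.3] [ 0.8 -0.7  0.1]
xyz [0.02, 0.01, 0.03] ang [-0.004, -0.001, 0.003]
```

Spot on. Closing, then lifting slightly.

Request:
{"op": "move_arm", "data": {
  "moves": [
    {"gripper": -1,"xyz": [0,0,0],"angular": [0,0,0]},
    {"gripper": -1,"xyz": [0,0,0],"angular": [0,0,0]},
    {"gripper": -1,"xyz": [0,0,0],"angular": [0,0,0]},
    {"gripper": -1,"xyz": [0,0,0],"angular": [0,0,0]},
    {"gripper": -1,"xyz": [0,0,0],"angular": [0,0,0]},
    {"gripper": -1,"xyz": [0,0,0],"angular": [0,0,0]},
    {"gripper": -1,"xyz": [0,0,0],"angular": [0,0,0]},
    {"gripper": -1,"xyz": [0,0,-2],"angular": [0,0,0]},
    {"gripper": -1,"xyz": [0,0,-5],"angular": [0,0,0]},
    {"gripper": -1,"xyz": [0,0,-9],"angular": [0,0,0]}
  ]
}}

```text
clock: 4.28
position: [475.4, -182.8, 164.6]
ee_rot: [0.731, -0.679, 0.041, -0.044]
contact_force: [0.4, 0.5, -2.0]
gripper_width: 52.9
```

```bash
python3 -c "
from h import *
s=arm.read_state();print(dk(s['position']).round(1),s['contact_force'].round(1),s['gripper_width'])
T=tool(V,[-1,0,0])
go([508,-405,170],T); go([508,-405,29+5+6],T)"
```

```text
[ -98.6 -166.1  115.3] [ 0.4  0.5 -2. ] 52.90169326277338
xyz [22.4, -1.66, -0.34] ang [-0.121, 0.0, 0.001]
xyz [22.4, -0.1, 12.57] ang [-0.121, 0.0, 0.001]
```

Request:
{"op": "move_arm", "data": {
  "moves": [
    {"gripper": -1,"xyz": [22.4,-1.7,-0.3],"angular": [-0.121,0,0]},
    {"gripper": -1,"xyz": [22.4,-1.7,-0.3],"angular": [-0.121,0,0]},
    {"gripper": -1,"xyz": [22.4,-1.7,-0.3],"angular": [-0.121,0,0]},
    {"gripper": -1,"xyz": [22.4,-1.7,-0.3],"angular": [-0.121,0,0]},
    {"gripper": -1,"xyz": [22.4,-1.7,-0.3],"angular": [-0.121,0,0]},
    {"gripper": -1,"xyz": [22.4,-1.7,-0.3],"angular": [-0.121,0,0]},
    {"gripper": -1,"xyz": [22.4,-1.7,-0.3],"angular": [-0.121,0,0]}
  ]
}}

```text
clock: 5.15
position: [509.4, -403.9, 169.7]
ee_rot: [0.733, -0.68, 0.001, -0.001]
contact_force: [-0.6, 0.1, -1.9]
gripper_width: 52.8
```

```bash
python3 - <<'E'
from h import *
s=arm.read_state();print(s["position"].round(1),s["contact_force"].round(1))
go([508,-405,38],tool(V,[-1,0,0]))
p,d,W,K,R,t=grab("wrist","w2");cv2.imwrite("pics/w2.png",p)
E
```

```text
[ 509.4 -403.9  169.7] [-0.6  0.1 -1.9]
xyz [0.09, 0.18, 13.17] ang [-0.002, -0.0, 0.003]
```

View pics/w2.png

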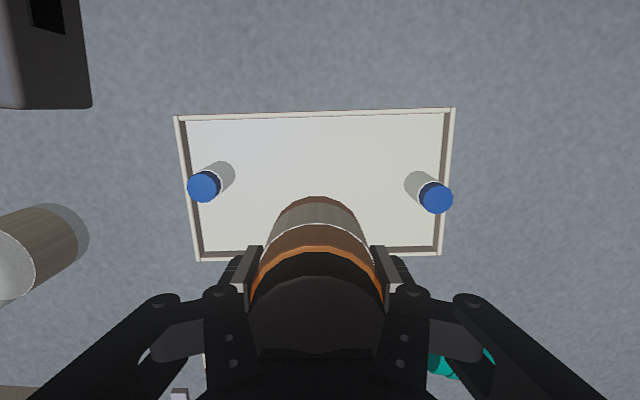

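The jar is held upright (around 318,260) midway between the vials (204,186) and (435,198). Lowering.

Request:
{"op": "move_arm", "data": {
  "moves": [
    {"gripper": -1,"xyz": [0.1,0.2,4],"angular": [0,0,0]},
    {"gripper": -1,"xyz": [0.1,0.2,8],"angular": [0,0,0]},
    {"gripper": -1,"xyz": [0.1,0.2,11.5],"angular": [0,0,0]},
    {"gripper": -1,"xyz": [0.1,0.2,13.0],"angular": [0,0,0]},
    {"gripper": -1,"xyz": [0.1,0.2,13.4],"angular": [0,0,0]},
    {"gripper": -1,"xyz": [0.1,0.2,13.4],"angular": [0,0,0]},
    {"gripper": -1,"xyz": [0.1,0.2,13.4],"angular": [0,0,0]}
  ]
}}

```text
clock: 6.08
position: [508.8, -406.7, 36.9]
ee_rot: [0.733, -0.68, 0.002, -0.001]
contact_force: [-0.7, -0.9, -1.3]
gripper_width: 53.0
```

Request:
{"op": "move_arm", "data": {
  "moves": [
    {"gripper": -1,"xyz": [0,0,0.2],"angular": [0,0,0]},
    {"gripper": -1,"xyz": [0,0,0.3],"angular": [0,0,0]},
    {"gripper": -1,"xyz": [0,0,0.4],"angular": [0,0,0]},
    {"gripper": -1,"xyz": [0,0,0.4],"angular": [0,0,0]}
  ]
}}

```text
clock: 6.58
position: [507.9, -406.4, 32.5]
ee_rot: [0.733, -0.68, 0.001, -0.0]
contact_force: [-1.8, 0.9, 5.1]
gripper_width: 52.8
```

Contact at the expected height. Releasing and rising.

Request:
{"op": "move_arm", "data": {
  "moves": [
    {"gripper": 0.0,"xyz": [0,0,0],"angular": [0,0,0]},
    {"gripper": 1,"xyz": [0,0,0],"angular": [0,0,0]},
    {"gripper": 1,"xyz": [0,0,0],"angular": [0,0,0]},
    {"gripper": 1,"xyz": [0,0,0],"angular": [0,0,0]},
    {"gripper": 1,"xyz": [0,0,-3],"angular": [0,0,0]},
    {"gripper": 1,"xyz": [0,0,-8],"angular": [0,0,0]},
    {"gripper": 1,"xyz": [0,0,-14],"angular": [0,0,0]},
    {"gripper": 1,"xyz": [0,0,-20],"angular": [0,0,0]},
    {"gripper": 1,"xyz": [0,0,-20],"angular": [0,0,0]}
  ]
}}

```text
clock: 7.7
position: [509.9, -407.9, 238.3]
ee_rot: [0.733, -0.68, 0.007, -0.002]
contact_force: [0.3, 0.2, -1.0]
gripper_width: 85.2
```

```bash
python3 - <<'E'
from h import *
s=arm.read_state();print(s["clock"],s["position"].round(1),s["gripper_width"])
p,d,W,K,R,t=grab("wrist","w3")
hsv=cv2.cvtColor(p,cv2.COLOR_BGR2HSV)
m=(W[...,2]>75)&(W[...,2]<105)&(abs(W[...,0]-508)<60)&(abs(W[...,1]+406)<60)&(hsv[...,2]<70)
q=W[m];print("cap",len(q),rect(q) if len(q) else 0,np.percentile(q[:,2],[5,50,95]).round(1))
go(P(-110,-101.5,180),tool(B,[0,1,0]));go(P(-110,-101.5,180),tool(B,[0,-1,0]));print(s["joints"].round(2))
E
```

```text
7.7 [ 509.9 -407.9  238.3] 85.20723410345713
cap 1774 ((508.57427978515625, -406.4842529296875), (47.51927185058594, 48.272064208984375), 4.6365838050842285) [88.5 90.3 91.4]
xyz [-29.04, 3.55, 0.56] ang [0.087, -0.093, 1.571]
xyz [-29.04, 3.55, 0.56] ang [0.093, 0.087, -1.567]
[-0.43  0.42  0.08  0.   -1.22  0.5 ]
```

Jar verified: cap centre (508.6,-406.5), top at z 90, which matches 5+85, so it is upright on the floor. Next is the gate.

Request:
{"op": "move_arm", "data": {
  "moves": [
    {"gripper": -1,"xyz": [-29.0,3.6,0.6],"angular": [0.087,-0.093,1.571]},
    {"gripper": -1,"xyz": [-29.0,3.6,0.6],"angular": [0.087,-0.093,1.571]},
    {"gripper": -1,"xyz": [-29.0,3.6,0.6],"angular": [0.087,-0.093,1.571]},
    {"gripper": -1,"xyz": [-29.0,3.6,0.6],"angular": [0.087,-0.093,1.571]},
    {"gripper": -1,"xyz": [-29.0,3.6,0.6],"angular": [0.087,-0.093,1.571]},
    {"gripper": -1,"xyz": [-29.0,3.6,0.6],"angular": [0.087,-0.093,1.571]},
    {"gripper": -1,"xyz": [-29.0,3.6,0.6],"angular": [0.087,-0.093,1.571]},
    {"gripper": -1,"xyz": [-29.0,3.6,0.6],"angular": [0.087,-0.093,1.571]},
    {"gripper": -1,"xyz": [-29.0,3.6,0.6],"angular": [0.087,-0.093,1.571]},
    {"gripper": -1,"xyz": [-29.0,3.6,0.6],"angular": [0.087,-0.093,1.571]}
  ]
}}

```text
clock: 9.0
position: [449.1, -119.6, 223.6]
ee_rot: [-0.037, 0.998, 0.004, 0.057]
contact_force: [0.4, -0.1, 0.0]
gripper_width: 0.3
```

Request:
{"op": "move_arm", "data": {
  "moves": [
    {"gripper": -1,"xyz": [0,0,0],"angular": [0,0,0]},
    {"gripper": -1,"xyz": [0,0,0],"angular": [0,0,0]}
  ]
}}

```text
clock: 9.25
position: [450.0, -119.7, 224.7]
ee_rot: [-0.036, 0.998, 0.004, 0.058]
contact_force: [-0.4, -0.5, 1.1]
gripper_width: -0.2
```

```bash
python3 - <<'E'
from h import *
s=arm.read_state();print(s["clock"],dk(s["position"]).round(1),s["gripper_width"],s["joints"].round(2),s["contact_force"].round(1))
p,d,W,K,R,t=grab("wrist","w4");cv2.imwrite("pics/w4.png",p)
go(P(-110,-101.5,97),tool(B,[0,1,0]))
E
```

```text
9.25 [-111.8 -101.4  177.5] -0.20479103195770743 [ 0.09  0.06 -0.44 -0.   -0.95 -1.59] [-0.4 -0.5  1.1]
xyz [-0.23, -0.04, 8.06] ang [0.003, -0.006, -0.0]
```

View pics/w4.png

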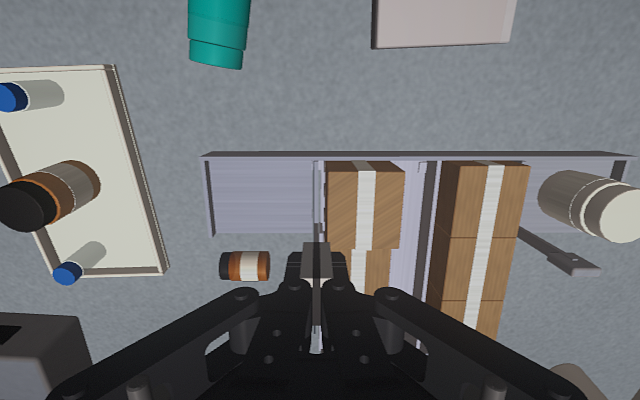

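Fingers are over the gate line with the tab just ahead (318,258); the shelf is empty and the jar stands in the tray (50,195). I'll descend and approach the tab.

Request:
{"op": "move_arm", "data": {
  "moves": [
    {"gripper": -1,"xyz": [-0.2,0,4],"angular": [0,0,0]},
    {"gripper": -1,"xyz": [-0.2,0,8.0],"angular": [0,0,0]},
    {"gripper": -1,"xyz": [-0.2,0,8.0],"angular": [0,0,0]},
    {"gripper": -1,"xyz": [-1.0,0,8.0],"angular": [0,0,0]},
    {"gripper": -1,"xyz": [-2.0,0,8.0],"angular": [0,0,0]},
    {"gripper": -1,"xyz": [-3.0,0,8.0],"angular": [0,0,0]},
    {"gripper": -1,"xyz": [-4.0,0,8.0],"angular": [0,0,0]},
    {"gripper": -1,"xyz": [-5.0,0,8.0],"angular": [0,0,0]},
    {"gripper": -1,"xyz": [-5.0,0,8.0],"angular": [0,0,0]}
  ]
}}

```text
clock: 10.42
position: [510.2, -115.1, 151.5]
ee_rot: [-0.036, 0.998, 0.004, 0.059]
contact_force: [1.0, 0.7, 0.5]
gripper_width: -0.0
```

```bash
python3 - <<'E'
from h import *
s=arm.read_state();print(s["clock"],dk(s["position"]).round(1),(B.T@s["contact_force"]).round(1))
go(P(0,-101.5,97),tool(B,[0,1,0]))
E
```

```text
10.425 [ -60.9 -101.1   97.5] [1.  0.6 0.3]
xyz [-6.09, -0.04, 0.02] ang [0.003, -0.004, -0.001]
```

Request:
{"op": "move_arm", "data": {
  "moves": [
    {"gripper": -1,"xyz": [-1.2,0,0],"angular": [0,0,0]},
    {"gripper": -1,"xyz": [-2.4,0,0],"angular": [0,0,0]},
    {"gripper": -1,"xyz": [-3.6,0,0],"angular": [0,0,0]},
    {"gripper": -1,"xyz": [-4.6,0,0],"angular": [0,0,0]},
    {"gripper": -1,"xyz": [-5.4,0,0],"angular": [0,0,0]}
  ]
}}

```text
clock: 11.05
position: [563.2, -111.2, 157.8]
ee_rot: [-0.036, 0.998, 0.004, 0.058]
contact_force: [-2.8, 0.6, 0.2]
gripper_width: 0.2
```

```bash
python3 - <<'E'
from h import *
s=arm.read_state();print(s["clock"],dk(s["position"]).round(1),(B.T@s["contact_force"]).round(1))
p,d,W,K,R,t=grab("scene","s5");D=(W-O)@B
m=(D[...,2]>92)&(D[...,2]<122)&(abs(D[...,1]+101)<14)&(D[...,0]>-90)&(D[...,0]<60)
print(np.percentile(D[m],[2,50,98],0).round(1).tolist(),m.sum())
m=(D[...,2]>5)&(D[...,2]<23)&(abs(D[...,1]+103)<5)&(D[...,0]>-140)&(D[...,0]<80)
print("plate",np.percentile(D[m],[1,50,99],0).round(1).tolist(),m.sum())
cv2.imwrite("pics/s5.png",cv2.resize(p[140:330,180:420],None,fx=3.3,fy=3.1,interpolation=cv2.INTER_CUBIC))
E
```

```text
11.05 [  -7.4 -101.1   97.2] [-2.7  0.8  0.5]
[[-2.4, -114.1, 92.8], [9.3, -106.5, 112.1], [12.6, -90.9, 120.8]] 128
plate [[-139.5, -105.9, 5.3], [-9.4, -104.0, 12.0], [74.7, -98.2, 22.7]] 138
```

View pics/s5.png

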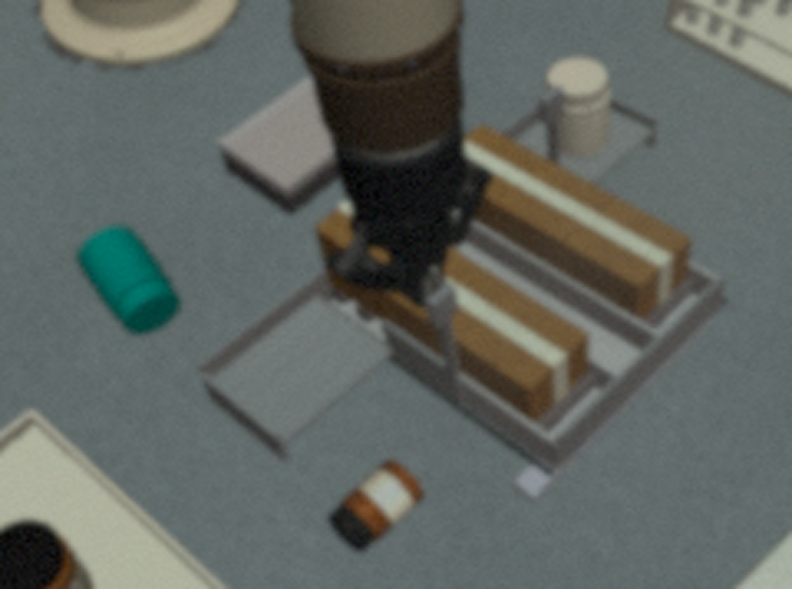

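The gate is moving (tab at about x=+8; the right-hand front place is open in the picture). I'll push the remaining ~10 mm gently.

Request:
{"op": "move_arm", "data": {
  "moves": [
    {"gripper": -1,"xyz": [-0.5,0,0],"angular": [0,0,0]},
    {"gripper": -1,"xyz": [-0.9,0,0],"angular": [0,0,0]},
    {"gripper": -1,"xyz": [-1.1,0,0],"angular": [0,0,0]},
    {"gripper": -1,"xyz": [-1.1,0,0],"angular": [0,0,0]}
  ]
}}

```text
clock: 11.6
position: [571.8, -110.7, 158.7]
ee_rot: [-0.036, 0.998, 0.004, 0.056]
contact_force: [-4.9, 0.5, 2.1]
gripper_width: 0.5
```

```bash
python3 - <<'E'
from h import *
s=arm.read_state();print(s["clock"],dk(s["position"]).round(1),(B.T@s["contact_force"]).round(1))
p,d,W,K,R,t=grab("top","t5");D=(W-O)@B
m=(D[...,2]>92)&(D[...,2]<125)&(abs(D[...,1]+101)<14)&(D[...,0]>0)&(D[...,0]<60)
print(np.percentile(D[m],[2,50,98],0).round(1).tolist(),m.sum())
E
```

```text
11.6 [   1.2 -101.2   97.1] [-4.5  0.9  2.7]Traceback (most recent call last):
  File "<stdin>", line 5, in <module>
    return _quantile_unchecked(
        a, q, axis, out, overwrite_input, method, keepdims, weights)
    return _ureduce(a,
                    func=_quantile_ureduce_func,
    ...<5 lines>...
                    overwrite_input=overwrite_input,
                    method=method)
    r = func(a, **kwargs)
    result = _quantile(arr,
                       quantiles=q,
    ...<2 lines>...
                       out=out,
                       weights=wgt)
    slices_having_nans = np.isnan(arr[-1, ...])
                                  ~~~^^^^^^^^^
IndexError: index -1 is out of bounds for axis 0 with size 0
```

Request:
{"op": "move_arm", "data": {
  "moves": [
    {"gripper": -1,"xyz": [-0.3,0,0],"angular": [0,0,0]},
    {"gripper": -1,"xyz": [-0.4,0,0],"angular": [0,0,0]},
    {"gripper": -1,"xyz": [-0.4,0,0],"angular": [0,0,0]}
  ]
}}

```text
clock: 12.02
position: [572.1, -110.7, 158.5]
ee_rot: [-0.035, 0.998, 0.004, 0.052]
contact_force: [-11.7, 1.1, 6.4]
gripper_width: 0.0
```

```bash
python3 - <<'E'
from h import *
s=arm.read_state();print(s["clock"],dk(s["position"]).round(1),(B.T@s["contact_force"]).round(1))
go(P(-12,-101.2,97),tool(B,[0,1,0]));go(P(-12,-101.2,160),tool(B,[0,1,0]));go(P(-104,-1,160),tool(B,[0,1,0]))
E
```

```text
12.025 [   1.6 -101.2   96.9] [-10.7   2.    7.8]
xyz [1.36, -0.0, 0.01] ang [0.004, -0.017, -0.002]
xyz [1.47, 0.02, -6.29] ang [0.004, -0.017, -0.002]
xyz [10.68, 10.03, -6.09] ang [0.004, -0.017, -0.002]
```

End stop reached: force rises with no travel. Back off, rise, and move over the aisle beside the tall carton.

Request:
{"op": "move_arm", "data": {
  "moves": [
    {"gripper": -1,"xyz": [2.2,0,0],"angular": [0,0,0]},
    {"gripper": -1,"xyz": [2.5,0,-3],"angular": [0,0,0]},
    {"gripper": -1,"xyz": [2.5,0,-6.3],"angular": [0,0,0]},
    {"gripper": -1,"xyz": [6.5,5,-6.3],"angular": [0,0,0]},
    {"gripper": -1,"xyz": [11.0,10.2,-6.2],"angular": [0,0,0]},
    {"gripper": -1,"xyz": [11.0,10.2,-6.2],"angular": [0,0,0]},
    {"gripper": -1,"xyz": [11.0,10.2,-6.2],"angular": [0,0,0]},
    {"gripper": -1,"xyz": [11.0,10.2,-6.2],"angular": [0,0,0]}
  ]
}}

```text
clock: 13.02
position: [455.2, -17.3, 209.1]
ee_rot: [-0.036, 0.998, 0.004, 0.059]
contact_force: [-0.8, -1.1, -0.6]
gripper_width: -0.1
```

```bash
python3 - <<'E'
from h import *
s=arm.read_state();print(s["clock"],dk(s["position"]).round(1),(B.T@s["contact_force"]).round(1))
go(P(-103,0,28),tool(B,[0,1,0]))
p,d,W,K,R,t=grab("wrist","w6");cv2.imwrite("pics/w6.png",p);D=(W-O)@B
m=(abs(D[...,2]-105)<16)&(abs(D[...,1]+101)<13)&(abs(D[...,0]-18)<25)
if m.any(): print("tab",np.percentile(D[m],[2,50,98],0).round(1).tolist(),m.sum())
m=(abs(D[...,2]-75)<5)&(abs(D[...,1]+60)<45)&(abs(D[...,0]+102)<45);print("tall",rect(D[m]))
E
```

```text
13.025 [-101.3    0.4  160.4] [-0.9 -1.  -0.5]
xyz [0.12, -0.08, 13.24] ang [0.003, -0.004, -0.001]
tab [[14.9, -89.8, 92.4], [17.3, -89.5, 96.7], [19.5, -89.1, 100.1]] 22
tall ((-101.30825805664062, -59.081546783447266), (64.0737075805664, 71.25904083251953), 89.99674224853516)
```

View pics/w6.png

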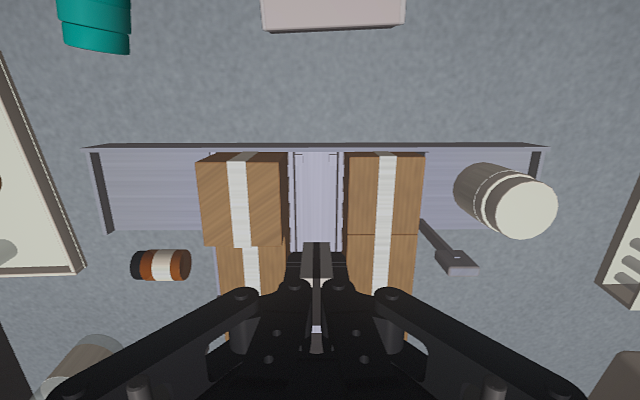

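Tab at x≈17 (open), tall carton square at (245,200), aisle clear (317,200). I'll check the shut gripper's width profile against the 56 mm aisle from the depth image.

```bash
python3 - <<'E'
from h import *
p,d,W,K,R,t=load("w6");s=arm.read_state();C=Ro.from_quat(s["ee_rot"]).as_matrix()
T=(W-s["position"])@C
m=(T[...,2]<2)&(T[...,2]>-110)&(abs(T[...,1])<80)&(abs(T[...,0])<70)
for z in range(-100,4,8):
    k=m&(abs(T[...,2]-z)<4)
    if k.sum()>5: print(z,"y",np.percentile(T[k][:,1],[1,99]).round(1),"x",np.percentile(T[k][:,0],[1,99]).round(1),k.sum())
E
```

```text
-100 y [-18.   18.6] x [18.1 20.3] 561
-92 y [-59.9  60.5] x [ 8.9 19.5] 5459
-84 y [-58.6  59.2] x [ 3.4 17.1] 10205
-76 y [-52.6  53.3] x [-7.4 17. ] 8773
-68 y [-46.6  47.3] x [-8.8 16.9] 5314
-60 y [-39.6  40.3] x [-9.1 12. ] 5353
-52 y [-34.9  35.5] x [-9.3 13.1] 3346
-44 y [-27.8  29. ] x [-9.6 13.1] 1251
-36 y [-7.7  9.3] x [-11.6  11. ] 750
-28 y [-12.8  13.8] x [ 5.5 10.8] 565
-20 y [-12.8  13.8] x [ 5.3 10.7] 506
-12 y [-12.7  13.5] x [ 5.6 10.6] 404
-4 y [-10.1   9.6] x [ 5.7 10.8] 97
```

The fingers are ±13.5 mm near the tip but knuckles widen to ±29 mm at 44 mm up, so I'll push with the tip 42 mm above the plane to keep the knuckles above the 75 mm carton.

Request:
{"op": "move_arm", "data": {
  "moves": [
    {"gripper": -1,"xyz": [0.05,-0.1,4],"angular": [0,0,0]},
    {"gripper": -1,"xyz": [0.05,-0.1,8],"angular": [0,0,0]},
    {"gripper": -1,"xyz": [0.05,-0.1,11.8],"angular": [0,0,0]},
    {"gripper": -1,"xyz": [0.05,-0.1,11.8],"angular": [0,0,0]},
    {"gripper": -1,"xyz": [0.05,-0.1,11.8],"angular": [0,0,0]}
  ]
}}

```text
clock: 13.7
position: [468.3, -16.9, 92.3]
ee_rot: [-0.036, 0.998, 0.004, 0.059]
contact_force: [0.1, 0.9, -0.3]
gripper_width: 0.2
```

```bash
python3 - <<'E'
from h import *
s=arm.read_state();print(s["clock"],dk(s["position"]).round(1),(B.T@s["contact_force"]).round(1))
go(P(-102,-13,42),tool(B,[0,1,0]));go(P(-102,-70,42),tool(B,[0,1,0]))
E
```

```text
13.7 [-102.5   -0.2   42.9] [ 0.1  0.9 -0.3]
xyz [-0.05, -1.28, 0.09] ang [0.003, -0.004, -0.001]
xyz [-0.06, -6.98, 0.07] ang [0.003, -0.004, -0.001]
```

Request:
{"op": "move_arm", "data": {
  "moves": [
    {"gripper": -1,"xyz": [0,-1.0,0.05],"angular": [0,0,0]},
    {"gripper": -1,"xyz": [0,-1.6,0.05],"angular": [0,0,0]},
    {"gripper": -1,"xyz": [0,-2.2,0.05],"angular": [0,0,0]},
    {"gripper": -1,"xyz": [0,-2.9,0.05],"angular": [0,0,0]},
    {"gripper": -1,"xyz": [0,-3.6,0.05],"angular": [0,0,0]},
    {"gripper": -1,"xyz": [0,-4.4,0.05],"angular": [0,0,0]},
    {"gripper": -1,"xyz": [0,-5.2,0.05],"angular": [0,0,0]}
  ]
}}

```text
clock: 14.58
position: [476.2, -64.2, 97.5]
ee_rot: [-0.037, 0.997, 0.007, 0.066]
contact_force: [-12.2, 23.3, 33.5]
gripper_width: -0.1
```

```bash
python3 - <<'E'
from h import *
s=arm.read_state();print(s["clock"],dk(s["position"]).round(1),(B.T@s["contact_force"]).round(1))
go(P(-102,-109,42),tool(B,[0,1,0]))
p,d,W,K,R,t=grab("wrist","w7");D=(W-O)@B
m=(abs(D[...,2]-75)<4)&(abs(D[...,1]+105)<60)&(abs(D[...,0]+102)<45);print("tall",rect(D[m]),np.median(D[m][:,2]))
E
```

```text
14.575 [-97.5 -47.9  47.6] [-6.3 24.2 34.5]
xyz [0.46, -6.11, 0.5] ang [0.009, 0.01, 0.001]
tall ((-109.89573669433594, -94.52841186523438), (66.67926025390625, 76.81625366210938), 39.501834869384766) 75.24929541905348
```

Unexpected upward force of 34 N. Looking before doing anything else.

```bash
python3 - <<'E'
from h import *
p,d,W,K,R,t=load("w7");cv2.imwrite("pics/w7.png",np.vstack([p[100:340]]))
E
```

```text
(no output)
```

View pics/w7.png

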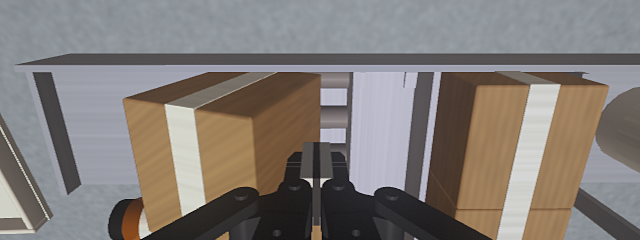

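```bash
python3 - <<'E'
from h import *
p,d,W,K,R,t=load("w7");D=(W-O)@B
for (c,r) in [(127,100),(165,100),(195,108),(240,90),(245,120),(270,80),(300,78),(316,78),(260,125),(280,120),(310,120),(300,100),(150,150),(220,150),(260,160),(225,190),(318,150),(318,200),(295,170)]:
    print((c,r+100) ,D[r+100,c].round(1))
p,d,W,K,R,t=grab("scene","s8");D=(W-O)@B
a=cv2.resize(p[150:310,230:400],None,fx=4,fy=3.6,interpolation=cv2.INTER_CUBIC);cv2.imwrite("pics/s8.png",a)
E
```

```text
(127, 200) [-133.8 -128.6   65.1]
(165, 200) [-135.  -110.5   69. ]
(195, 208) [-134.9  -94.6   78.7]
(240, 190) [-134.7  -83.3   52.7]
(245, 220) [-133.5  -73.6   87.8]
(270, 180) [-135.   -71.8   34.5]
(300, 178) [-135.1  -56.4   30.4]
(316, 178) [-134.   -47.8   26.1]
(260, 225) [-130.1  -69.1   84.2]
(280, 220) [-125.6  -63.5   67.8]
(310, 220) [-112.8  -51.    35.1]
(300, 200) [-128.3  -55.7   47.8]
(150, 250) [-112.6 -119.9   69.8]
(220, 250) [-119.2  -85.3   82.9]
(260, 260) [-115.7  -69.8   84.4]
(225, 290) [-101.   -85.1   82.5]
(318, 250) [-108.3  -47.1   61.7]
(318, 300) [-98.4 -47.4  85.6]
(295, 270) [-103.9  -57.2   72. ]
```

View pics/s8.png

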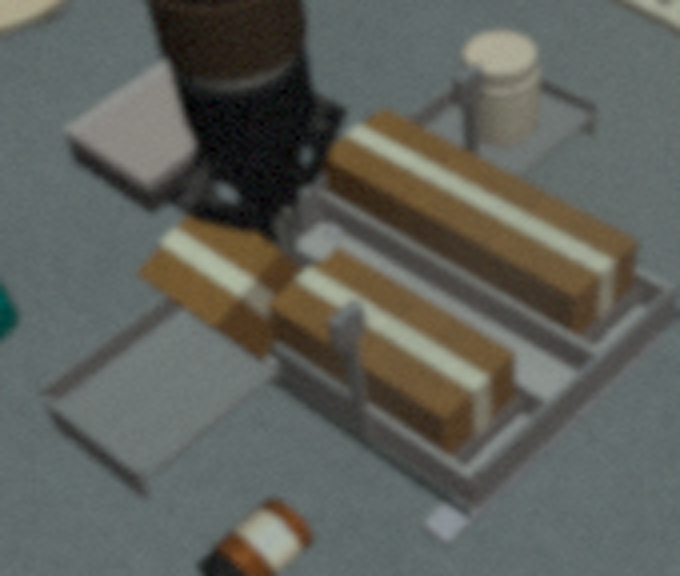

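The carton has tipped about its outer edge: its inner top is at z 88 and its outer top at z 65, so the wide knuckle caught it high up. It is only about 22° over and not toppled. I'll ease the finger back so the carton sits down again, then push low with the narrow side of the fingers.

Request:
{"op": "move_arm", "data": {
  "moves": [
    {"gripper": -1,"xyz": [0,0.5,0],"angular": [0,0,0]},
    {"gripper": -1,"xyz": [0,1.0,0],"angular": [0,0,0]},
    {"gripper": -1,"xyz": [0,1.5,0],"angular": [0,0,0]},
    {"gripper": -1,"xyz": [0,2.0,0],"angular": [0,0,0]},
    {"gripper": -1,"xyz": [0,2.5,0],"angular": [0,0,0]},
    {"gripper": -1,"xyz": [0,3.0,0],"angular": [0,0,0]},
    {"gripper": -1,"xyz": [0,3.5,0],"angular": [0,0,0]},
    {"gripper": -1,"xyz": [0,4.2,0],"angular": [0,0,0]},
    {"gripper": -1,"xyz": [0,5.1,0],"angular": [0,0,0]}
  ]
}}

```text
clock: 15.8
position: [467.1, -17.2, 90.8]
ee_rot: [-0.036, 0.998, 0.004, 0.058]
contact_force: [0.7, 0.6, 0.2]
gripper_width: -0.3
```

```bash
cat >> h.py <<'E'
def cart(D,lo,hi,x0,x1,y0,y1):
    m=(D[...,2]>lo)&(D[...,2]<hi)&(D[...,0]>x0)&(D[...,0]<x1)&(D[...,1]>y0)&(D[...,1]<y1)
    k,l,s,c=cv2.connectedComponentsWithStats(m.astype(np.uint8))
    if k<2: return None
    q=D[l==1+s[1:,4].argmax()];r=rect(q);return np.round(r[0],1),np.round(r[1],1),round(r[2],1),"z",np.percentile(q[:,2],[5,50,95]).round(1)
E
python3 - <<'E'
from h import *
s=arm.read_state();print(s["clock"],dk(s["position"]).round(1),(B.T@s["contact_force"]).round(1))
p,d,W,K,R,t=grab("wrist","w9");D=(W-O)@B
print("tall",cart(D,66,84,-150,-40,-150,-20));print("low",cart(D,45,58,-140,40,-100,-20))
go(P(-102,0,160),tool(B,[0,1,0]))
E
```

```text
15.8 [-103.9   -0.4   41.6] [0.8 0.6 0.1]
tall (array([-102.,  -73.]), array([65.1, 70.8]), 90.0, 'z', array([71. , 75.3, 76.4]))
low (array([-126.8,  -59. ]), array([76.1, 36.8]), 51.2, 'z', array([45.7, 51.9, 57.4]))
xyz [-0.11, 0.02, -11.83] ang [0.004, -0.005, 0.0]
```

The carton is back down flat and square at (-102,-73). Rise and turn 90° with an 8° lean so that the tip leads.

Request:
{"op": "move_arm", "data": {
  "moves": [
    {"gripper": -1,"xyz": [0,0,-5],"angular": [0,0,0]},
    {"gripper": -1,"xyz": [0,0,-10],"angular": [0,0,0]},
    {"gripper": -1,"xyz": [0,0,-11.8],"angular": [0,0,0]},
    {"gripper": -1,"xyz": [0,0,-11.8],"angular": [0,0,0]}
  ]
}}

```text
clock: 16.35
position: [454.1, -18.7, 209.5]
ee_rot: [-0.036, 0.998, 0.004, 0.06]
contact_force: [0.2, 0.2, 0.8]
gripper_width: 0.2
```

```bash
cat >> h.py <<'E'
def lean(a):
    a=np.radians(a);y=np.array([-1.,0,0]);z=np.array([0,-np.sin(a),-np.cos(a)]);return B@np.stack([np.cross(y,z),y,z],1)
E
python3 - <<'E'
from h import *
s=arm.read_state();print(s["clock"],dk(s["position"]).round(1))
go(P(-102,0,120),lean(8))
E
```

```text
16.35 [-102.5   -0.9  161. ]
xyz [-0.05, 0.07, 4.1] ang [0.115, 0.112, -1.568]
```

Request:
{"op": "move_arm", "data": {
  "moves": [
    {"gripper": -1,"xyz": [0,0,4.1],"angular": [0.115,0.112,-1.568]},
    {"gripper": -1,"xyz": [0,0,4.1],"angular": [0.115,0.112,-1.568]},
    {"gripper": -1,"xyz": [0,0,4.1],"angular": [0.115,0.112,-1.568]},
    {"gripper": -1,"xyz": [0,0,4.1],"angular": [0.115,0.112,-1.568]},
    {"gripper": -1,"xyz": [0,0,4.1],"angular": [0.115,0.112,-1.568]},
    {"gripper": -1,"xyz": [0,0,4.1],"angular": [0.115,0.112,-1.568]},
    {"gripper": -1,"xyz": [0,0,4.1],"angular": [0.115,0.112,-1.568]},
    {"gripper": -1,"xyz": [0,0,4.1],"angular": [0.115,0.112,-1.568]},
    {"gripper": -1,"xyz": [0,0,4.1],"angular": [0.115,0.112,-1.568]},
    {"gripper": -1,"xyz": [0,0,4.1],"angular": [0.115,0.112,-1.568]}
  ]
}}

```text
clock: 17.6
position: [457.3, -18.8, 165.8]
ee_rot: [0.726, -0.682, 0.091, 0.006]
contact_force: [-0.0, -0.5, 1.4]
gripper_width: 0.2
```

```bash
python3 - <<'E'
from h import *
s=arm.read_state();print(s["clock"],dk(s["position"]).round(1),s["joints"].round(2))
go(P(-102,-5,24),lean(8))
p,d,W,K,R,t=grab("wrist","w10");D=(W-O)@B
print("tall",cart(D,70,80,-150,-40,-150,-20));print("low",cart(D,46,55,-80,80,-110,-15))
C=Ro.from_quat(s["ee_rot"]).as_matrix();T=(W-s["position"])@C
m=(T[...,2]<2)&(T[...,2]>-110)&(abs(T[...,1])<80)&(abs(T[...,0])<70)
for z in range(-76,4,8):
    k=m&(abs(T[...,2]-z)<4)
    if k.sum()>5: print(z,"y",np.percentile(T[k][:,1],[1,99]).round(1),"x",np.percentile(T[k][:,0],[1,99]).round(1),k.sum())
E
```

```text
17.6 [-104.6   -1.2  117.3] [ 0.43  0.11 -0.66  0.25 -0.76 -0.54]
xyz [-0.95, -0.33, 9.28] ang [0.007, -0.002, -0.0]
tall (array([-101.6,  -73.5]), array([71.3, 64. ]), 0.0, 'z', array([74.1, 75.3, 76.5]))
low (array([  3.8, -59.2]), array([141.3,  63.8]), 0.1, 'z', array([49.3, 50.5, 51.6]))
-76 y [-53.5  52.8] x [-6.4 17.7] 8798
-68 y [-47.5  46.8] x [-8.  17.6] 5445
-60 y [-40.9  40.1] x [-8.4 12.8] 5256
-52 y [-35.5  35.3] x [-8.4 13.8] 3528
-44 y [-29.1  28.6] x [-8.7 14. ] 1357
-36 y [-10.    7.1] x [-10.7  12. ] 745
-28 y [-13.6  12.9] x [ 6.4 11.6] 558
-20 y [-13.7  12.9] x [ 6.3 11.7] 508
-12 y [-13.5  12.7] x [ 6.4 11.5] 417
-4 y [-11.3  10.6] x [ 6.4 11.5] 107
```

Request:
{"op": "move_arm", "data": {
  "moves": [
    {"gripper": -1,"xyz": [-0.4,-0.3,4],"angular": [0,0,0]},
    {"gripper": -1,"xyz": [-0.95,-0.3,9.2],"angular": [0,0,0]},
    {"gripper": -1,"xyz": [-0.95,-0.3,9.2],"angular": [0,0,0]},
    {"gripper": -1,"xyz": [-0.95,-0.3,9.2],"angular": [0,0,0]},
    {"gripper": -1,"xyz": [-0.95,-0.3,9.2],"angular": [0,0,0]}
  ]
}}

```text
clock: 18.27
position: [473.7, -20.5, 77.9]
ee_rot: [0.726, -0.681, 0.093, 0.003]
contact_force: [0.5, -0.6, 0.0]
gripper_width: 0.2
```

```bash
python3 - <<'E'
from h import *
s=arm.read_state();print(s["clock"],dk(s["position"]).round(1),(B.T@s["contact_force"]).round(1))
for y in(-30,-45,-80,-110): go(P(-102,y,24),lean(8))
E
```

```text
18.275 [-99.2  -4.1  28. ] [ 0.4 -0.7 -0. ]
xyz [2.5, 0.28, 0.76] ang [-0.001, -0.0, -0.001]
xyz [3.99, 0.28, 0.97] ang [-0.001, -0.0, -0.001]
xyz [7.46, 0.28, 1.46] ang [-0.001, -0.0, -0.001]
xyz [10.43, 0.28, 1.88] ang [-0.001, -0.0, -0.001]
```

Request:
{"op": "move_arm", "data": {
  "moves": [
    {"gripper": -1,"xyz": [1.2,0.2,0.5],"angular": [0,0,0]},
    {"gripper": -1,"xyz": [2.2,0.2,0.7],"angular": [0,0,0]},
    {"gripper": -1,"xyz": [2.8,0.2,0.8],"angular": [0,0,0]},
    {"gripper": -1,"xyz": [3.4,0.2,0.9],"angular": [0,0,0]},
    {"gripper": -1,"xyz": [4.0,0.2,1.0],"angular": [0,0,0]}
  ]
}}

```text
clock: 18.9
position: [475.1, -61.7, 72.2]
ee_rot: [0.726, -0.681, 0.092, 0.003]
contact_force: [-2.7, 6.8, 5.3]
gripper_width: 0.3
```

```bash
cat > chk.py <<'E'
from h import *
import sys
s=arm.read_state();print(s["clock"],dk(s["position"]).round(1),(B.T@s["contact_force"]).round(1))
p,d,W,K,R,t=grab("wrist",sys.argv[1]);D=(W-O)@B
print("tall",cart(D,68,82,-150,-40,-230,-20));print("low",cart(D,46,55,-150,80,-105,-15))
for y in map(float,sys.argv[2:]): go(P(-102,y,24),lean(8))
E
python3 chk.py w11 -60 -80 -112
```

```text
18.9 [-101.5  -45.3   22.6] [-1.5  6.9  5.5]
tall (array([-99.2, -73.9]), array([93.6, 72.8]), 88.4, 'z', array([73.9, 75.2, 77. ]))
low (array([-13.5, -59.5]), array([103.9,  64.3]), 0.2, 'z', array([49.3, 50.4, 51.5]))
xyz [1.41, 0.01, 0.04] ang [0.001, -0.001, -0.0]
xyz [3.39, 0.01, 0.32] ang [0.001, -0.001, -0.0]
xyz [6.56, 0.01, 0.77] ang [0.001, -0.001, -0.0]
```

```bash
sed -i 's/^print("tall"/hsv=cv2.cvtColor(p,cv2.COLOR_BGR2HSV);D[(hsv[...,2]<100)|(hsv[...,1]<70)]=np.nan\nprint("tall"/' chk.py
python3 - <<'E'
from h import *
p,d,W,K,R,t=load("w11");D=(W-O)@B
hsv=cv2.cvtColor(p,cv2.COLOR_BGR2HSV);D[(hsv[...,2]<100)|(hsv[...,1]<70)]=np.nan
m=(D[...,2]>60)&(D[...,2]<95)&(abs(D[...,0]+102)<40)&(D[...,1]<-20)&(D[...,1]>-160);q=D[m]
print(m.sum(),np.percentile(q,[1,50,99],0).round(1).tolist())
A=np.c_[q[:,:2],np.ones(len(q))];c=np.linalg.lstsq(A,q[:,2],rcond=None)[0];print("slopes",c.round(3),rect(q))
E
```

```text
31161 [[-133.6, -119.1, 73.5], [-99.9, -97.0, 75.0], [-66.3, -56.9, 76.5]]
slopes [2.0000e-03 1.0000e-02 7.6086e+01] ((-99.91223907470703, -87.69631958007812), (69.97957611083984, 63.975677490234375), 0.19070252776145935)
```

Flat and square at y=-87.7. The low push works, so I'll continue.

Request:
{"op": "move_arm", "data": {
  "moves": [
    {"gripper": -1,"xyz": [0.8,0,0.1],"angular": [0,0,0]},
    {"gripper": -1,"xyz": [1.5,0,0.15],"angular": [0,0,0]},
    {"gripper": -1,"xyz": [2.2,0,0.2],"angular": [0,0,0]},
    {"gripper": -1,"xyz": [2.9,0,0.3],"angular": [0,0,0]}
  ]
}}

```text
clock: 19.45
position: [475.9, -91.7, 72.5]
ee_rot: [0.726, -0.681, 0.092, 0.005]
contact_force: [0.1, 3.0, -2.0]
gripper_width: 0.8
```

```bash
python3 chk.py w12 -90 -112
```

```text
19.45 [-102.8  -75.3   23. ] [ 0.  3. -2.]
tall (array([-101.5, -138.8]), array([69.8, 24.6]), 0.1, 'z', array([73.4, 74.6, 75.7]))
low (array([-15.5, -79. ]), array([101.9,  25.8]), 0.1, 'z', array([49.3, 50.3, 51.3]))
xyz [1.42, -0.1, 0.1] ang [0.004, -0.002, -0.001]
xyz [3.6, -0.1, 0.41] ang [0.004, -0.002, -0.001]
```

Request:
{"op": "move_arm", "data": {
  "moves": [
    {"gripper": -1,"xyz": [0.8,0,0.1],"angular": [0,0,0]},
    {"gripper": -1,"xyz": [1.5,0,0.15],"angular": [0,0,0]},
    {"gripper": -1,"xyz": [2.2,0,0.2],"angular": [0,0,0]},
    {"gripper": -1,"xyz": [2.9,0,0.3],"angular": [0,0,0]},
    {"gripper": -1,"xyz": [3.6,0,0.4],"angular": [0,0,0]},
    {"gripper": -1,"xyz": [3.6,0,0.4],"angular": [0,0,0]}
  ]
}}

```text
clock: 20.25
position: [478.0, -128.0, 73.5]
ee_rot: [0.726, -0.682, 0.092, 0.005]
contact_force: [-0.2, 2.0, -1.0]
gripper_width: 0.6
```

```bash
python3 chk.py w13 -112 -105
```

```text
20.25 [-103.2 -111.6   24.1] [-0.1  2.  -1. ]
tall (array([-101.5, -174.8]), array([69.9, 24.6]), 0.1, 'z', array([73.4, 74.5, 75.6]))
low (array([  0.8, -78.6]), array([70.8, 26.1]), 0.7, 'z', array([49.4, 50.3, 51.3]))
xyz [0.06, -0.12, 0.01] ang [0.004, -0.002, -0.001]
xyz [-0.64, -0.12, -0.08] ang [0.004, -0.002, -0.001]
```

Tall is at y≈-155, square, with its inner face at -123. Withdraw along the leaned tool axis.

Request:
{"op": "move_arm", "data": {
  "moves": [
    {"gripper": -1,"xyz": [-0.3,0,0],"angular": [0,0,0]},
    {"gripper": -1,"xyz": [-0.4,0,-1.5],"angular": [0,0,0]},
    {"gripper": -1,"xyz": [-0.4,0,-5],"angular": [0,0,0]},
    {"gripper": -1,"xyz": [-0.4,0,-10],"angular": [0,0,0]},
    {"gripper": -1,"xyz": [-0.4,0,-14],"angular": [0,0,0]},
    {"gripper": -1,"xyz": [-0.4,0,-14],"angular": [0,0,0]},
    {"gripper": -1,"xyz": [-0.4,0,-14],"angular": [0,0,0]}
  ]
}}

```text
clock: 21.18
position: [459.5, -104.9, 210.1]
ee_rot: [0.726, -0.681, 0.091, 0.005]
contact_force: [-0.6, 0.2, -0.3]
gripper_width: -0.2
```

```bash
python3 - <<'E'
from h import *
s=arm.read_state();print(s["clock"],dk(s["position"]).round(1),(B.T@s["contact_force"]).round(1))
p,d,W,K,R,t=grab("wrist","w14");cv2.imwrite("pics/w14.png",p);D=(W-O)@B
print("tall",cart(D,70,80,-150,-40,-230,-100));print("low",cart(D,46,55,-150,80,-98,-15))
m=(abs(D[...,2]-105)<16)&(abs(D[...,1]+101)<13)&(abs(D[...,0]-18)<25)
if m.any(): print("tab",np.percentile(D[m],[2,50,98],0).round(1).tolist(),m.sum())
go(P(50,-101.5,180),tool(B,[0,1,0]))
E
```

```text
21.175 [-103.2  -87.3  161.7] [-0.6  0.2 -0.2]
tall (array([-101.4, -153.1]), array([64. , 70.8]), 89.9, 'z', array([73.1, 74.3, 75.5]))
low (array([-66.4, -60.2]), array([141.2,  64.8]), 1.0, 'z', array([49.1, 50.3, 51.5]))
tab [[12.3, -111.9, 92.5], [13.7, -102.0, 112.4], [20.1, -91.1, 119.2]] 1036
xyz [1.66, -15.33, -1.76] ang [-0.106, -0.116, 1.568]
```

View pics/w14.png

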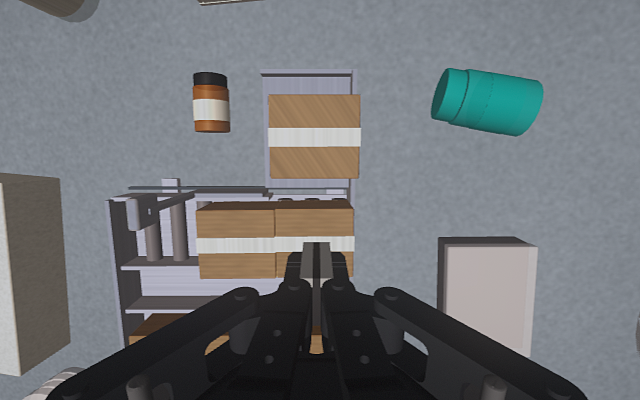

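Both low cartons are at the front stop (230–315,240), tall is square on the shelf (315,135), and the gate is open with its tab at (145,210). Go behind the tab and push it shut.

```bash
python3 - <<'E'
from h import *
go(P(48,-101.5,160),tool(B,[-1,0,0]));go(P(48,-101.5,98),tool(B,[-1,0,0]))
E
```

```text
xyz [1.38, -15.15, 0.23] ang [0.006, -0.141, -0.0]
xyz [0.51, -15.18, 6.36] ang [0.006, -0.141, -0.0]
```

Request:
{"op": "move_arm", "data": {
  "moves": [
    {"gripper": -1,"xyz": [1.4,-6,0.2],"angular": [0,-0.141,0]},
    {"gripper": -1,"xyz": [1.4,-12,0.2],"angular": [0,-0.141,0]},
    {"gripper": -1,"xyz": [1.4,-15.2,0.2],"angular": [0,-0.141,0]},
    {"gripper": -1,"xyz": [1.4,-15.2,0.2],"angular": [0,-0.141,0]},
    {"gripper": -1,"xyz": [1.4,-15.2,0.2],"angular": [0,-0.141,0]},
    {"gripper": -1,"xyz": [0.9,-15.2,3.5],"angular": [0,-0.141,0]},
    {"gripper": -1,"xyz": [0.5,-15.2,6.4],"angular": [0,-0.141,0]},
    {"gripper": -1,"xyz": [0.5,-15.2,6.4],"angular": [0,-0.141,0]},
    {"gripper": -1,"xyz": [0.5,-15.2,6.4],"angular": [0,-0.141,0]}
  ]
}}

```text
clock: 22.35
position: [619.3, -107.6, 167.8]
ee_rot: [0.731, -0.68, 0.041, -0.044]
contact_force: [0.2, 0.1, -1.4]
gripper_width: 0.0
```

```bash
python3 - <<'E'
from h import *
s=arm.read_state();print(s["clock"],dk(s["position"]).round(1),(B.T@s["contact_force"]).round(1))
go(P(-40,-101.5,98),tool(B,[-1,0,0]));go(P(-50,-101.5,98),tool(B,[-1,0,0]))
E
```

```text
22.35 [  49.7 -101.5  100.3] [ 0.   0.1 -1.4]
xyz [-0.0, 8.96, 0.25] ang [0.002, -0.001, 0.0]
xyz [-0.0, 9.96, 0.25] ang [0.002, -0.001, 0.0]
```

Request:
{"op": "move_arm", "data": {
  "moves": [
    {"gripper": -1,"xyz": [0,1.0,0.2],"angular": [0,0,0]},
    {"gripper": -1,"xyz": [0,2.2,0.2],"angular": [0,0,0]},
    {"gripper": -1,"xyz": [0,3.4,0.2],"angular": [0,0,0]},
    {"gripper": -1,"xyz": [0,4.6,0.2],"angular": [0,0,0]},
    {"gripper": -1,"xyz": [0,5.8,0.2],"angular": [0,0,0]},
    {"gripper": -1,"xyz": [0,7.0,0.2],"angular": [0,0,0]},
    {"gripper": -1,"xyz": [0,8.0,0.2],"angular": [0,0,0]},
    {"gripper": -1,"xyz": [0,8.9,0.2],"angular": [0,0,0]}
  ]
}}

```text
clock: 23.35
position: [530.7, -113.9, 153.9]
ee_rot: [0.731, -0.68, 0.04, -0.043]
contact_force: [1.7, -0.6, 1.8]
gripper_width: 0.1
```

```bash
python3 - <<'E'
from h import *
s=arm.read_state();print(s["clock"],dk(s["position"]).round(1),(B.T@s["contact_force"]).round(1))
E
```

```text
23.35 [ -40.2 -101.4   97.3] [ 1.8 -0.7  1.6]
```

Request:
{"op": "move_arm", "data": {
  "moves": [
    {"gripper": -1,"xyz": [0,0.5,0],"angular": [0,0,0]},
    {"gripper": -1,"xyz": [0,0.9,0],"angular": [0,0,0]},
    {"gripper": -1,"xyz": [0,1.2,0],"angular": [0,0,0]},
    {"gripper": -1,"xyz": [0,1.4,0],"angular": [0,0,0]},
    {"gripper": -1,"xyz": [0,1.4,0],"angular": [0,0,0]}
  ]
}}

```text
clock: 23.98
position: [520.4, -114.6, 152.8]
ee_rot: [0.731, -0.68, 0.043, -0.046]
contact_force: [8.1, -1.3, -3.1]
gripper_width: 0.2
```

```bash
python3 - <<'E'
from h import *
s=arm.read_state();print(s["clock"],dk(s["position"]).round(1),(B.T@s["contact_force"]).round(1))
E
```

```text
23.975 [ -50.6 -101.3   97.5] [ 7.5 -1.9 -4. ]
```

End stop reached at the expected spot. Back off, rise and check.

Request:
{"op": "move_arm", "data": {
  "moves": [
    {"gripper": -1,"xyz": [0,-1.5,0],"angular": [0,0,0]},
    {"gripper": -1,"xyz": [0,-2.0,-3],"angular": [0,0,0]},
    {"gripper": -1,"xyz": [0,-2.0,-8],"angular": [0,0,0]},
    {"gripper": -1,"xyz": [3,-2.0,-13],"angular": [0,0,0]},
    {"gripper": -1,"xyz": [6,-2.0,-16],"angular": [0,0,0]},
    {"gripper": -1,"xyz": [6,-2.0,-16],"angular": [0,0,0]},
    {"gripper": -1,"xyz": [6,-2.0,-16],"angular": [0,0,0]}
  ]
}}

```text
clock: 24.85
position: [521.9, -174.2, 312.0]
ee_rot: [0.731, -0.68, 0.039, -0.042]
contact_force: [0.1, -0.6, 0.1]
gripper_width: 0.5
```

```bash
python3 - <<'E'
from h import *
s=arm.read_state();print(s["clock"],dk(s["position"]).round(1),(B.T@s["contact_force"]).round(1))
p,d,W,K,R,t=grab("wrist","w15");cv2.imwrite("pics/w15.png",p);D=(W-O)@B
print("tall",cart(D,70,80,-150,-40,-230,-116));print("low",cart(D,46,55,-150,80,-98,-15));print("left",cart(D,46,55,-150,120,15,98))
m=(D[...,2]>88)&(D[...,2]<122)&(abs(D[...,1]+101)<13)&(abs(D[...,0]+50)<90)
print("tab",np.percentile(D[m],[2,50,98],0).round(1).tolist(),m.sum())
for n in("top","scene"):
    p,d,W,K,R,t=grab(n,n+"15")
    hsv=cv2.cvtColor(p,cv2.COLOR_BGR2HSV)
    bl=(hsv[...,0]>105)&(hsv[...,0]<125)&(hsv[...,1]>150)&(W[...,1]<-380)&(abs(W[...,0]-500)<180)&(W[...,2]>40)
    k,l,q,c=cv2.connectedComponentsWithStats(bl.astype(np.uint8))
    print(n,[np.nanmedian(W[l==i],0).round(1).tolist() for i in range(1,k) if q[i,4]>10])
    m=(W[...,2]>78)&(abs(W[...,0]-508)<40)&(abs(W[...,1]+406)<40);print(" jar a",m.sum(),rect(W[m]),np.median(W[m][:,2]).round(1))
    m=(W[...,2]>105)&(abs(W[...,0]-457)<45)&(abs(W[...,1]-150)<45);g=W[m]@deckR(0);print(" jar b",m.sum(),rect(g)[0] if m.any() else 0)
E
```

```text
24.85 [ -34.  -160.9  255.9] [ 0.1 -0.6  0.1]
tall (array([-101.7, -153.3]), array([71.4, 63.9]), 0.0, 'z', array([72.8, 74.2, 75.4]))
low (array([-66.7, -61.5]), array([140.5,  63.5]), 0.1, 'z', array([48.7, 50.2, 51.4]))
left (array([-35.2,  71.6]), array([41.6, 15.5]), 89.8, 'z', array([49.1, 50.3, 51.5]))
tab [[-71.5, -112.4, 90.8], [-66.6, -104.7, 116.7], [-62.8, -91.0, 119.5]] 272
top [[603.0, -404.1, 64.7], [404.3, -409.7, 63.0]]
 jar a 202 ((506.07122802734375, -404.6517028808594), (47.95616912841797, 48.83126449584961), 5.000029563903809) 90.4
 jar b 220 (470.830810546875, 150.56495666503906)
scene [[407.5, -413.0, 63.7], [608.6, -408.1, 63.9]]
 jar a 500 ((507.1911926269531, -407.7048034667969), (49.834442138671875, 48.00228500366211), 12.06261157989502) 89.5
 jar b 256 (470.27130126953125, 147.41830444335938)
```

View pics/w15.png

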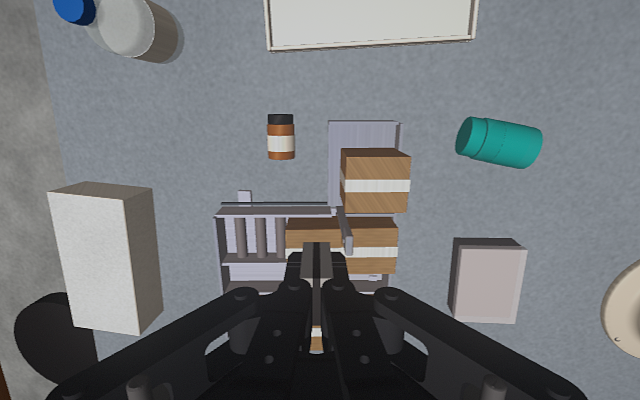

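The final view shows tall on the shelf (375,180), the gate tab back at (347,240), and the low cartons at the front. Everything measures as wanted, so I'm handing in.

```bash
python3 -c "
from bench import arm
print(arm.job_done())"
```

```text
the job is handed in; nothing more can be done
None
```

The job is done and handed in at about 25 s of the 72 s, but the tall carton was tipped once along the way, which may count against "without lifting it".

**What I did:** I stood the amber jar in the middle of the tray and slid the right gate open to its end stop. I then pushed the tall carton onto the right shelf, let the two low cartons roll to the front stop, and slid the gate shut to its stop.

**Last checks:**

| Item | Result |
|---|---|
| Amber jar | Upright in the tray, cap top at z ≈ 90 mm as expected |
| Tall carton | Flat and square at deck (-102, -153), inner face 18 mm clear of the gate |
| Low cartons | Square, front face at the front stop (x ≈ -137 mm) |
| Gate tab | Back at x ≈ -67 mm, its starting place |
| Vials and white jar | Unmoved to within measuring error |
| Left lane | Mostly hidden by the gripper in the last view; the low-carton tops I could see were at the right height |

**What went wrong:** On the first push a gripper knuckle caught the carton high up. It tipped about 22° about its outer edge, with 34 N upward on the tool. I eased back, it settled flat and square, and I redid the push low with the narrow side of the fingers, where the carton measured flat and square at each check.

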